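Zero the counting scale: empty its pan, set it back, hold the recessed button

ROBOT

A 6-joint arm with a two-finger parallel gripper is mounted at the origin on a cart in front of the work surface, level with it; the furniture and walls round the work are solid. World frame = base frame: x ahead of the robot, y to its left, z up, the work surface at z = 0. Lengths are in mm, angles in degrees, forces in N, time in s.
With the tool pointing down it reaches from about 300 to 850 mm from the base axis. Payload 4.2 kg.
Tool frame: the origin (TCP) lies between the finger pads; the fingertips stand 11 mm ahead of it and the grasp point (between the pads) lies 8 mm behind it (env.tips_ahead is the distance from the TCP to the fingertips, in mm); z points along the fingers, y is the line along which they close (so a half turn about z gives the same grasp; the last joint's range is limited). The gripper opens to 91 mm and grips with 3 to 60 N. Pads are 32 mm wide; open, the fingers measure 118 mm over their backs; the gripper's body (76 mm by 178 mm) begins 60 mm behind the grasp point.
Start: joints at [-65.776, 18.312, 89.639, -0, 72.044, -1.146], TCP at [246.376, -519.558, 224.976] pointing down, gripper open.
Joint ranges: [-177.97, 177.97], [-48.28, 115.42], [12.27, 149.76], [-77.06, 257.06], [2.81, 150.46], [-146.56, 146.56]. Speed limits (degrees/s): [147.25, 147.25, 180, 180, 180, 180].

INTERFACE

Orientations are given as [roll, pitch, yaw] about the fixed x, y, z axes, in that order (R = Rz(yaw) Ry(pitch) Rx(roll)).
In Python, from workcell import env, cams gives the robot as it stands.
- The arm moves only by the tool step_arm, never from a script. Its arguments are lists of equal length, an entry for each row: "linear": the shift along the tool's x, y, z in units of 30 cm (1.0 is 30 cm), a list of three; "turn": the turn about the tool's z in units of 360 degrees (1.0 is 360 degrees). In form: {"linear": [[tx, ty, tz], ...], "turn": [turn, ...]}. A call has 1 to 20 rows; each row is the pose to reach, as a shift and turn from the pose commanded when the call began, along the tool's axes at that moment, turning the shorter way round; what a row does not reach only later rows make up. A row lasts 1/8 s, in which the tool goes at most 62.5 mm and 10.7 degrees, less where a joint would pass 70% of its speed; a pose out of reach is approached as far as the arm can. A call with a number of a shift or a turn outside -1 to 1 is refused whole. A call with a gripper value outside its range is refused whole. "fingers" is the closure, from -1 (fully open) to 1 (shut), so that 0 is half open, set as the call begins (left out, the last holds). The fingers move at their own pace and stop on an object; "force" is the grip in N (left out, the last holds). Time passes only in rows, so rows that repeat a pose let the fingers close. It gives the time, the measured TCP pose, the force, the opening and the grip force at its end, in the units of the state.
- env.state(): the state, without advancing time (a new reading comes with each control period).
- cams.grab_frame(name): name is "scene" or "side" or "wrist"; returns a dict with "color" (420x560x3 uint8, blue, green, red), "fx", "fy", "cx", "cy" (pixels), "extrinsics" (4x4, takes a point from camera to world coordinates); the wrist camera has in their place "tool_from_camera" (4x4, takes a point from camera to tool coordinates, whose origin is the TCP and whose axes are the flange's). Camera axes: x right, y down, z forward; pixel columns grow to the right and rows downward; lengths in mm; the calibration is good to about 2 mm. A picture is of the moment at which its call begins: read the wrist's pose just before it. There is no depth.
- env.job_done(): hands the job in; it is judged then, once.
The state is a dict: "time_s": time; "qpos": joint angles; "qvel": joint speeds; "effort": joint torques, N m; "ee_pos": TCP position; "ee_rot": TCP orientation; "force": force on the tool from outside, world axes, zero at the start; "torque": the same for the moment, N m; "gripper_width": finger opening in mm; "gripper_force": force on a finger pad.
Only numpy, scipy, OpenCV 4.12 (cv2) and the standard library are available. Lean on these libraries where they do the work, as an engineer would, in place of code of your own. Each camera call takes 0.05 s, during which the arm holds its last target. There are 200 camera calls.

TASK

The counting scale needs its zero set again. Take the scoop pan off the scale, tip the four green connector housings out of it into the yellow bin, and set the empty pan back upright on the scale between its rails. Only then take the yellow screwdriver from its stand, reach its tip down through the round hole in the scale's deck and press the recessed red button well down, and finish while still holding it down with the screwdriver in the gripper; leave the tin, the black knob and the blue spool where they are.

Things in the scene. Friction and masses are not known exactly. Their poses are not given: they have to be found in the camera images.
- scale: White counting scale, 240 (x) x 150 (y) mm, fixed; origin at the centre of its underside, x from the control deck (robot side) to the back, z up. Deck (x -120 to -45 mm) 50 mm high with display, keys and a grey 34 mm square block with the access hole. Platform: aluminium plate 150 (x) x 140 (y) mm centred at x +38 mm, top at z 63 mm.
- pan_seat (a point): Point on the platform's top where the centre of the pan's underside belongs; axes as the scale's. Beside it two rails along x, 7 mm high, 80 mm long, 74 mm apart inside (the pan is 66 mm wide); a back stop 7 mm high begins 54 mm behind it (+x), 4 mm behind the seated pan's back wall, with a 30 mm gap under the handle. Open toward the robot.
- pan: Loose steel scoop pan, about 160 g, on the scale. Floor 100 (x) x 66 (y) mm, walls 3 mm; back wall (+x) 42 mm high, sides fall to 16 mm at the open spout (-x), whose lip rises 12 degrees. Origin at the centre of its underside, x from spout to handle, z up. Black handle bar along x behind it: 14 wide (y), 20 high, x +58 to +118 mm. Parts slide out when tipped spout-down 60 degrees or more.
- pan_grip (a point): Middle of the pan's black handle, 90 mm behind and 32 mm above the pan's origin.
- pan_spout (a point): Middle of the pan's spout lip, 66 mm in front (-x) and 6 mm above the pan's origin.
- housing_1: Green connector housing, 22 x 22 x 13 mm, 12 g, loose in the pan; origin at the centre of its underside.
- housing_2: Green connector housing, 22 x 22 x 13 mm, 12 g, loose in the pan; origin at the centre of its underside.
- housing_3: Green connector housing, 22 x 22 x 13 mm, 12 g, loose in the pan; origin at the centre of its underside.
- housing_4: Green connector housing, 22 x 22 x 13 mm, 12 g, loose in the pan; origin at the centre of its underside.
- bin: Loose yellow open parts bin, 114 (x) x 74 (y) x 50 mm, 250 g; origin at the centre of its underside, z up. Walls 3 mm, floor 3 mm; inside 104 (x) x 62 (y) mm; the wall at -x is only 28 mm high, the others 50 mm. Its long x axis lies roughly across the robot's forward direction (along world -y); it stands right of the scale.
- stand: Wooden tool stand left of the scale, 50 (x) x 90 (y) x 60 mm, fixed; origin at the centre of its underside. The driver stands in the middle hole (7 mm wide, 55 mm deep, at the stand's centre); two empty holes 27 mm to each side along y.
- driver: Yellow-handled screwdriver, 191 mm long, 70 g, upright, tip down, in the stand's middle hole (its tip 5 mm above the bench; it may lean a few degrees). Round handle about 24 mm thick (upper 79 mm), steel shank 5 mm thick (lower 112 mm). Its y axis runs from tip to handle end, 3.8 degrees off the tool's axis; driver_tip to driver_end is the true axis.
- driver_tip (a point): End of the screwdriver's shank (4.9 mm thick), on the tool's axis.
- driver_grip (a point): Point on the axis inside the handle, 158 mm above the tip, where the handle is well gripped from above.
- driver_end (a point): Top end of the handle, on the tool's axis, 191 mm above the tip.
- cal_hole (a point): Centre of the mouth of the access hole in the grey block on the scale's deck, 51 mm above the bench; z axis up. Hole 10 mm in diameter (rim chamfered to 14 mm), straight down, 22 mm deep; the red button's top lies 13 mm below the mouth.
- cal_button (a joint): Travel of the recessed red button, m: 0 up, 0.005 fully down. It springs back; about 2 N starts it and 4.8 N brings it fully down. It counts as down beyond 0.003.
- terminal_tin: Round grey tin of terminals, 67 mm across, 22 mm high, near the bench's front edge; bystander. Origin at the centre of its underside.
- knob: Black ribbed knob, 32 mm across, 28 mm high, near the bench's front edge; bystander. Origin at the centre of its underside.
- spool: Blue wire spool with black flanges, standing, 65 mm across, 50 mm high, just behind the scale; bystander. Origin at the centre of its underside.

How it is judged (in metres and radians):
On the way, in this order (a step that is already met when the one before it is completed fails the run):
1. the pan is held over the bin and tipped, spout down (angle between pan's own z axis and vertical above 0.5 rad and horizontal distance between pan_spout and bin below 0.09 m and height (world z) of pan_spout above 0.03 m), for 0.05 s.
2. all four housings lie in the yellow bin (x of housing_1 in the frame of bin between -0.058 and 0.056 m and y of housing_1 in the frame of bin between -0.038 and 0.038 m and z of housing_1 in the frame of bin between -0.003 and 0.046 m and x of housing_2 in the frame of bin between -0.058 and 0.056 m and y of housing_2 in the frame of bin between -0.038 and 0.038 m and z of housing_2 in the frame of bin between -0.003 and 0.046 m and x of housing_3 in the frame of bin between -0.058 and 0.056 m and y of housing_3 in the frame of bin between -0.038 and 0.038 m and z of housing_3 in the frame of bin between -0.003 and 0.046 m and x of housing_4 in the frame of bin between -0.058 and 0.056 m and y of housing_4 in the frame of bin between -0.038 and 0.038 m and z of housing_4 in the frame of bin between -0.003 and 0.046 m), for 0.2 s.
3. the empty pan sits upright on the scale between the rails and is let go (all of step 2 and x of pan in the frame of pan_seat between -0.014 and 0.008 m and y of pan in the frame of pan_seat between -0.008 and 0.008 m and z of pan in the frame of pan_seat between -0.003 and 0.003 m and angle between pan's own z axis and vertical below 0.06 rad and angle between the x axis of pan and the x axis of scale, either way round below 0.2 rad and contact force between the fingers and pan below 0.05 N), for 0.3 s.
4. the screwdriver, held in the gripper, reaches through the hole and holds the button down (value of joint cal_button above 0.003 m and contact force between driver and cal_button above 0.8 N and z of driver_tip in the frame of cal_hole below -0.012 m and horizontal distance between driver_tip and cal_hole below 0.006 m and contact force between the fingers and driver above 2 N and height (world z) of driver_end above 0.15 m and x of pan in the frame of pan_seat between -0.014 and 0.008 m and y of pan in the frame of pan_seat between -0.008 and 0.008 m and z of pan in the frame of pan_seat between -0.003 and 0.003 m and angle between pan's own z axis and vertical below 0.06 rad and angle between the x axis of pan and the x axis of scale, either way round below 0.2 rad), for 0.5 s.
At the end, for the whole second after the job is handed in: Button over 3 mm down under the screwdriver tip in the hole, its handle held in the gripper; the empty pan stands upright, let go, between the rails (8 mm sideways, 14 mm forward, 8 mm back, 3 mm in height); all four housings in the upright bin (all of step 2 and all of step 4 and contact force between the fingers and pan below 0.05 N and angle between bin's own z axis and vertical below 0.15 rad and height (world z) of bin below 0.01 m and linear speed of pan below 0.02 m/s and velocity of joint cal_button below 0.02 m/s); the arm keeps its last pose, push and grip.
It fails at once if the button is pressed before the emptied pan is back on the scale (value of joint cal_button above 0.002 m and (not (x of pan in the frame of pan_seat between -0.014 and 0.008 m and y of pan in the frame of pan_seat between -0.008 and 0.008 m and z of pan in the frame of pan_seat between -0.003 and 0.003 m and angle between pan's own z axis and vertical below 0.06 rad and angle between the x axis of pan and the x axis of scale, either way round below 0.2 rad) or not ((x of housing_1 in the frame of bin between -0.058 and 0.056 m and y of housing_1 in the frame of bin between -0.038 and 0.038 m and z of housing_1 in the frame of bin between -0.003 and 0.046 m) and (x of housing_2 in the frame of bin between -0.058 and 0.056 m and y of housing_2 in the frame of bin between -0.038 and 0.038 m and z of housing_2 in the frame of bin between -0.003 and 0.046 m) and (x of housing_3 in the frame of bin between -0.058 and 0.056 m and y of housing_3 in the frame of bin between -0.038 and 0.038 m and z of housing_3 in the frame of bin between -0.003 and 0.046 m) and (x of housing_4 in the frame of bin between -0.058 and 0.056 m and y of housing_4 in the frame of bin between -0.038 and 0.038 m and z of housing_4 in the frame of bin between -0.003 and 0.046 m)))).
It fails at once if the terminal tin is pushed away or tipped (distance of terminal_tin from where it was at the start of the episode above 0.025 m or angle between terminal_tin's own z axis and vertical above 0.4 rad).
It fails at once if the black dial knob is pushed away or tipped (distance of knob from where it was at the start of the episode above 0.025 m or angle between knob's own z axis and vertical above 0.4 rad).
It fails at once if the blue spool is pushed away or tipped (distance of spool from where it was at the start of the episode above 0.025 m or angle between spool's own z axis and vertical above 0.4 rad).
It also fails if it takes over 72 s, if anything falls off the work surface, if the arm or the gripper's body presses on something with over 40 N, if the wrist force passes 120 N, or if a joint passes its speed limit or range.

## Working session

There is one attempt and no reset: what is moved stays moved. The work goes in short steps, Python scripts to look and compute and a tool call to move; the robot and the scene stay as the last step left them, time stands still between calls to the robot, and variables do not carry over. Pictures are saved under pics/ and viewed, at most 10 in all, crops included, and the job is handed in when it is done.

Besides the shell and the picture viewer there is one more tool, called after "Request:" in YAML: its name, and indented under it one key for each argument. step_arm: Moves the arm, as the interface text tells. Its arguments: {"type":"object","properties":{"linear":{"type":"array"},"turn":{"type":"array"},"fingers":{"type":"number"},"force":{"type":"number"}},"required":["linear","turn"]}

```bash
ls; mkdir -p pics; cat > h.py <<'E'
import numpy as np, cv2
from workcell import env, cams
from scipy.spatial.transform import Rotation as R
def Rt(rpy): return R.from_euler('xyz',rpy,degrees=True).as_matrix()
def grab(name):
    s=env.state(); f=cams.grab_frame(name)
    if name=='wrist':
        T=np.eye(4);T[:3,:3]=Rt(s['ee_rot']);T[:3,3]=s['ee_pos'];E=T@np.array(f['tool_from_camera'])
    else: E=np.array(f['extrinsics'])
    f['E']=E; return f
def ray(f,u,v):
    d=f['E'][:3,:3]@np.array([(u-f['cx'])/f['fx'],(v-f['cy'])/f['fy'],1.]); return f['E'][:3,3],d/np.linalg.norm(d)
def onz(f,u,v,z):
    o,d=ray(f,u,v); return o+d*(z-o[2])/d[2]
def proj(f,p):
    q=np.linalg.inv(f['E'])@np.append(p,1.); return f['fx']*q[0]/q[2]+f['cx'],f['fy']*q[1]/q[2]+f['cy']
def tri(f1,p1,f2,p2):
    o1,d1=ray(f1,*p1);o2,d2=ray(f2,*p2);A=np.stack([d1,-d2],1)
    t=np.linalg.lstsq(A,o2-o1,rcond=None)[0];a=o1+t[0]*d1;b=o2+t[1]*d2
    return (a+b)/2,np.linalg.norm(a-b)
E
python3 - <<'E'
from h import *
import pickle
s=env.state();print({k:np.round(v,2) for k,v in s.items()})
fs={n:grab(n) for n in('scene','side','wrist')}
pickle.dump(fs,open('f0.pkl','wb'))
for n,f in fs.items(): print(n,f['fx'],f['E'].round(2).tolist()); cv2.imwrite(f'pics/{n}0.png',f['color'])
E
```

```text
pics
{'time_s': np.float64(0.0), 'qpos': array([-65.78,  18.35,  89.71,  -0.  ,  72.05,  -1.15]), 'qvel': array([-0.1 ,  0.07,  0.02, -0.05, -0.06,  0.1 ]), 'effort': array([ -0.  , -41.25, -23.2 ,   0.07,   0.05,  -0.  ]), 'ee_pos': array([ 246.16, -519.09,  224.12]), 'ee_rot': array([-179.9 ,   -0.  ,   25.37]), 'force': array([-0.5 ,  0.07, -0.82]), 'torque': array([ 0.02, -0.  ,  0.01]), 'gripper_force': np.float64(0.0), 'gripper_width': np.float64(91.22)}
scene 400.0614393288258 [[-0.85, -0.24, 0.47, 179.79], [-0.53, 0.4, -0.75, 672.3], [-0.0, -0.89, -0.46, 523.57], [0.0, 0.0, 0.0, 1.0]]
side 424.1290704741696 [[0.94, -0.2, 0.26, 372.04], [-0.33, -0.58, 0.75, -643.71], [0.0, -0.79, -0.61, 675.45], [0.0, 0.0, 0.0, 1.0]]
wrist 295.95536895151423 [[0.43, -0.87, -0.25, 316.19], [-0.9, -0.41, -0.12, -487.35], [-0.0, 0.27, -0.96, 382.77], [0.0, 0.0, 0.0, 1.0]]
```

View pics/scene0.png

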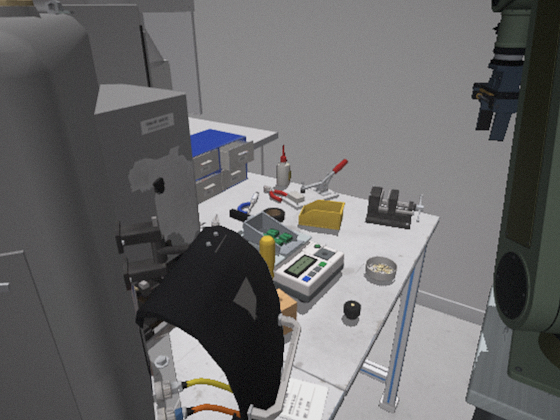

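View pics/side0.png

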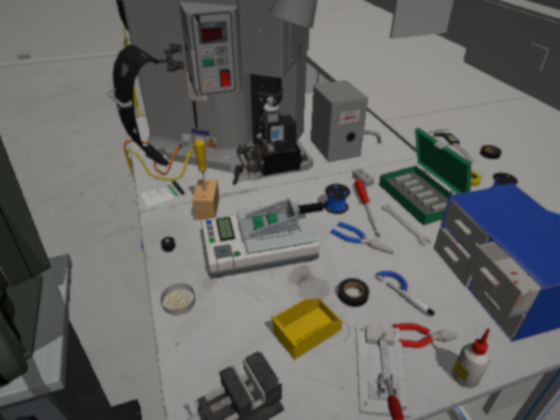

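The scene view is partly blocked (driver handle at 267,250, scale keypad 310,265). The side view shows everything: driver handle (200,155), stand (205,200), scale (260,240) with the pan and green parts, handle (312,207), spool (336,197), bin (307,325), tin (178,298), knob (168,243). I'll enlarge the side view for the details.

```bash
python3 - <<'E'
from h import *
import pickle
fs=pickle.load(open('f0.pkl','rb'));f=fs['side']
c=f['color'][130:360,150:365]
cv2.imwrite('pics/sc.png',cv2.resize(c[:,:],None,fx=2.6,fy=2.6,interpolation=cv2.INTER_CUBIC))
for n,p,z in[('knob',(168,243),14),('tin',(178,298),11),('bin',(307,325),25),('spool',(336,192),50),('handle',(312,207),95),('driver top',(200,140),196),('scalefrontright',(211,272),0)]: print(n,onz(f,*p,z).round(0))
E
```

```text
knob [366. 104.  14.]
tin [364. -59.  11.]
bin [ 577. -211.   25.]
spool [786. 114.  50.]
handle [682.  26.  95.]
driver top [481. 221. 196.]
scalefrontright [441.  -2.   0.]
```

View pics/sc.png

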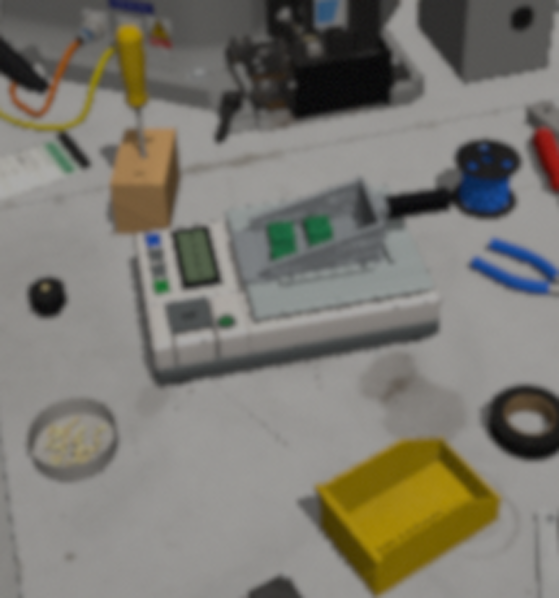

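The crop shows the pan spout-forward on the platform and turned a little relative to the scale. Its handle is at (420,203), the grey block with the hole at (190,315), and the bin corners are (320,490), (430,440), (497,497) and (378,590). I'll go above it with the wrist camera.

Request:
step_arm:
  linear:
    - [0.95,-0.59,-0.3]
    - [0.95,-0.59,-0.3]
    - [0.95,-0.59,-0.3]
    - [0.95,-0.59,-0.3]
    - [0.95,-0.59,-0.3]
    - [0.95,-0.59,-0.3]
    - [0.95,-0.59,-0.3]
  turn: [0,0,0,0,0,0,0]

```text
time_s: 1.02
ee_pos: [429.1, -235.9, 315.5]
ee_rot: [179.9, -0.1, 25.6]
force: [-0.0, -0.0, 0.4]
gripper_width: 91.6
gripper_force: 0.0
```

Request:
step_arm:
  linear:
    - [0.9,-0.56,0]
    - [0.9,-0.56,0]
    - [0.9,-0.56,0]
    - [0.9,-0.56,0]
    - [0.9,-0.56,0]
    - [0.9,-0.56,0]
    - [0.9,-0.56,0]
    - [0.9,-0.56,0]
  turn: [0.05,0.05,0.05,0.05,0.05,0.05,0.05,0.05]

```text
time_s: 2.02
ee_pos: [599.3, 28.1, 314.9]
ee_rot: [180.0, 0.0, 7.3]
force: [-0.7, 0.5, -0.9]
gripper_width: 91.4
gripper_force: 0.0
```

```bash
python3 - <<'E'
from h import *
import pickle
f=grab('wrist');pickle.dump(f,open('f1.pkl','wb'))
s=env.state();print(s['time_s'],s['ee_pos'].round(1),s['ee_rot'].round(2))
cv2.imwrite('pics/w1.png',cv2.resize(f['color'],(800,600),interpolation=cv2.INTER_CUBIC))
E
```

```text
2.075 [599.3  28.1 315.2] [1.7996e+02 1.0000e-02 7.2400e+00]
```

View pics/w1.png

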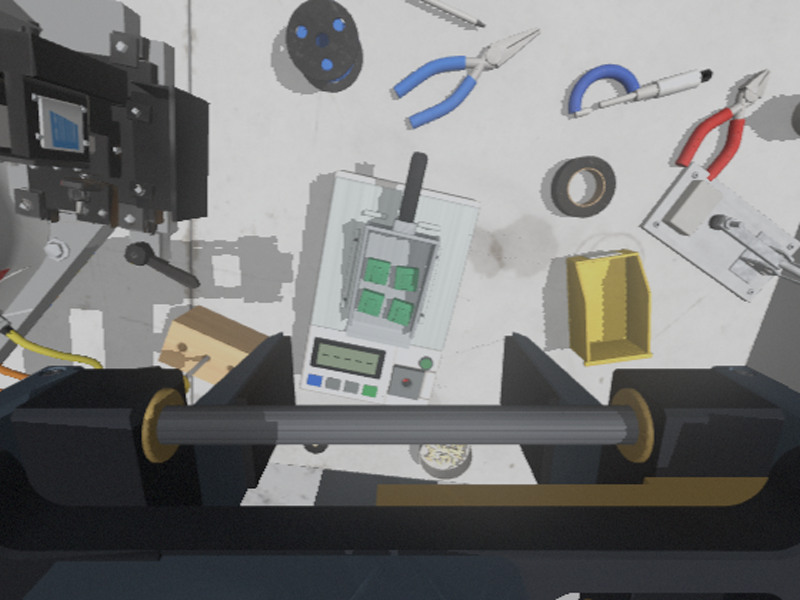

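The wrist view (800x600) shows the scale at (390,290), the pan with four green parts, the handle from (418,156) to (405,218), the hole block at (407,382), the bin at (610,308), the driver's stand at (210,345) and the spool at (325,45). I'll zoom in on the scale for pixel points.

```bash
python3 - <<'E'
from h import *
import pickle
f=pickle.load(open('f1.pkl','rb'));im=f['color']
c=cv2.resize(im[105:290,205:345],None,fx=3.2,fy=3.2,interpolation=cv2.INTER_CUBIC)
d=cv2.resize(im[165:265,385:470],None,fx=3.2,fy=3.2,interpolation=cv2.INTER_CUBIC)
o=np.zeros((592,448+272,3),np.uint8);o[:,:448]=c;o[:320,448:]=d
cv2.imwrite('pics/w1c.png',o)
hsv=cv2.cvtColor(im,cv2.COLOR_BGR2HSV)
m=cv2.inRange(hsv,(20,120,60),(35,255,255));m[:,:380]=0;m[260:]=0
n,l,st,ce=cv2.connectedComponentsWithStats(m);k=1+st[1:,4].argmax()
cn=cv2.findContours((l==k).astype(np.uint8),0,2)[0][0];ap=cv2.approxPolyDP(cv2.convexHull(cn),3,True)[:,0]
for p in ap: print(p,onz(f,*p,50)[:2].round(0),onz(f,*p,28)[:2].round(0),onz(f,*p,0)[:2].round(0))
E
```

```text
[403 184] [ 625. -152.] [ 622. -162.] [ 618. -175.]
[433 190] [ 621. -198.] [ 619. -210.] [ 615. -225.]
[454 215] [ 589. -239.] [ 584. -253.] [ 578. -271.]
[455 249] [ 536. -256.] [ 529. -271.] [ 519. -291.]
[409 255] [ 517. -188.] [ 509. -200.] [ 498. -215.]
```

View pics/w1c.png

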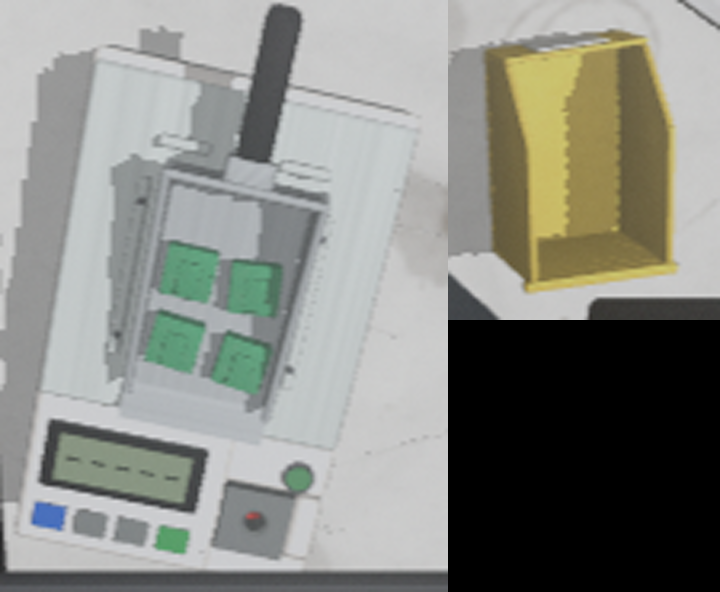

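```bash
python3 - <<'E'
from h import *
import pickle
f=pickle.load(open('f1.pkl','rb'))
P=lambda x,y,z:onz(f,205+x/3.2,105+y/3.2,z)
B=lambda x,y,z:onz(f,385+(x-448)/3.2,165+y/3.2,z)
def ang(a,b): d=(b-a)[:2];return np.degrees(np.arctan2(d[1],d[0])).round(1),np.linalg.norm(d).round(1)
rl,rr,fr,fl=P(100,45,63),P(418,115,63),P(335,448,63),P(40,392,63)
print('plat',[p[:2].round(1) for p in(rl,rr,fr,fl)],ang(fl,rl),ang(fr,rr),ang(rr,rl),((rl+rr+fr+fl)/4).round(1))
h=P(256,521,51);print('hole',h.round(1),np.mean([P(*q,51) for q in[(228,484),(297,497),(283,560),(213,548)]],0).round(1))
a,b=P(258,160,105),P(285,8,105);print('handle',a.round(1),b.round(1),ang(a,b))
print('panwall',P(165,180,105)[:2].round(1),P(325,210,105)[:2].round(1))
print('rails',*[P(*q,70)[:2].round(1) for q in[(142,200),(117,335),(323,240),(290,370)]])
print('stop',*[P(*q,70)[:2].round(1) for q in[(155,140),(205,148),(280,168),(330,178)]])
c=[B(487,50,28),B(645,38,28),B(525,288,50),B(675,268,50)];print('bin',[p[:2].round(1) for p in c],ang(c[2],c[0]),ang(c[3],c[1]),(sum(c)/4).round(1))
# driver/stand: 800-px
s=f;print('stand holes',*[onz(f,x*.7,y*.7,60)[:2].round(1) for x,y in[(205,358),(182,347)]])
E
```

```text
plat [array([683.,  93.]), array([671.9, -42.2]), array([519.1, -30.9]), array([529.2, 106.9])] (np.float64(-5.2), np.float64(154.4)) (np.float64(-4.2), np.float64(153.2)) (np.float64(85.3), np.float64(135.7)) [600.8  31.7  63. ]
hole [471.9  -0.5  51. ] [ 4.71e+02 -2.00e-01  5.10e+01]
handle [648.2  23.6 105. ] [703.7  21.1 105. ] (np.float64(-2.6), np.float64(55.6))
panwall [636.2  58.1] [632.5  -4.7]
rails [622.8  68.9] [562.5  73.9] [615.6  -9.8] [556.1  -4.1]
stop [648.2  66. ] [647.6  45. ] [643.4  12.7] [642.   -8.7]
bin [array([ 625.8, -152. ]), array([ 640.8, -224.7]), array([ 517.1, -188.3]), array([ 536.4, -257.4])] (np.float64(18.5), np.float64(114.6)) (np.float64(17.4), np.float64(109.4)) [ 580.  -205.6   39. ]
stand holes [477.6 215.3] [487.  239.1]
```

The measurements agree with each other: the platform is 154 x 136 mm at yaw -4.8°, the seat is about (589.5, 33), the hole (471.5, 0), the pan grip (679, 22.5, 95) and the bin (580, -206) at yaw 18° with its low wall at the far end. I'll grip the handle.

Request:
step_arm:
  linear:
    - [0.261,0.052,0.3]
    - [0.261,0.052,0.5]
    - [0.261,0.052,0.6]
    - [0.261,0.052,0.6]
    - [0.261,0.052,0.7]
    - [0.261,0.052,0.76]
    - [0.261,0.052,0.76]
    - [0.261,0.052,0.76]
  turn: [0.028,0.028,0.028,0.028,0.028,0.028,0.028,0.028]

```text
time_s: 3.08
ee_pos: [680.6, 24.4, 88.9]
ee_rot: [-180.0, -0.2, -2.7]
force: [0.1, 0.6, -0.4]
gripper_width: 91.3
gripper_force: 0.0
```

Request:
step_arm:
  linear:
    - [0,0,0]
    - [0,0,0]
    - [0,0,0]
    - [0,0,0]
    - [0,0,0]
    - [0,0,0]
    - [0,0,0]
    - [0,0,0]
  turn: [0,0,0,0,0,0,0,0]
  fingers: 1
  force: 55

```text
time_s: 4.08
ee_pos: [679.6, 24.6, 86.9]
ee_rot: [-180.0, 0.0, -2.7]
force: [-0.9, 4.4, -0.6]
gripper_width: 13.6
gripper_force: 20.4
```

Request:
step_arm:
  linear:
    - [0,0,0]
    - [0,0,-0.05]
    - [0,0,-0.1]
    - [0,0,-0.15]
    - [0,0,-0.2]
    - [0,0,-0.2]
    - [0,0,-0.2]
  turn: [0,0,0,0,0,0,0]

```text
time_s: 4.95
ee_pos: [679.3, 24.4, 146.6]
ee_rot: [180.0, 0.0, -2.7]
force: [0.3, 0.0, -3.0]
gripper_width: 13.6
gripper_force: 55.0
```

```bash
python3 - <<'E'
from h import *
s=env.state();print(s['force'].round(2),s['torque'].round(2),s['gripper_force'])
f=grab('side')
a=cv2.resize(f['color'][130:310,180:380],(600,540),interpolation=cv2.INTER_CUBIC)
cv2.imwrite('pics/s2.png',a)
E
```

```text
[ 0.28  0.01 -2.99] [ 0.02 -0.13 -0.01] 54.974103569984436
```

View pics/s2.png

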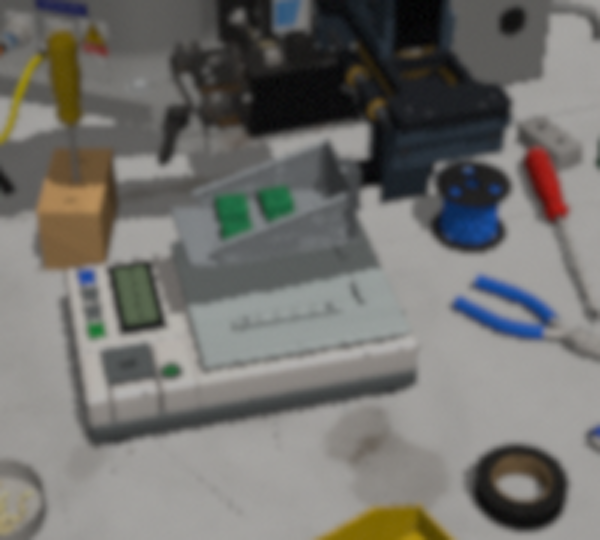

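The pan is level and firmly held (wrist force 3 N, parts still inside). I'll carry it over the bin, aligned with the bin's long axis.

Request:
step_arm:
  linear:
    - [-0.005,0.04,-0.05]
    - [-0.015,0.12,-0.1]
    - [-0.03,0.23,-0.15]
    - [-0.045,0.35,-0.178]
    - [-0.06,0.47,-0.178]
    - [-0.075,0.58,-0.178]
    - [-0.085,0.66,-0.178]
    - [-0.091,0.695,-0.178]
    - [-0.091,0.705,-0.178]
    - [-0.091,0.705,-0.178]
    - [-0.091,0.705,-0.178]
  turn: [-0.004,-0.01,-0.018,-0.028,-0.038,-0.047,-0.054,-0.057,-0.058,-0.058,-0.058]

```text
time_s: 6.38
ee_pos: [642.6, -184.4, 200.3]
ee_rot: [-180.0, -0.0, 18.2]
force: [-0.6, -1.0, -1.9]
gripper_width: 13.8
gripper_force: 55.0
```

```bash
cat > look.py <<'E'
from h import *
import sys
s=env.state();print(s['time_s'],s['ee_pos'].round(1),s['ee_rot'].round(1),s['force'].round(2),s['torque'].round(3),s['gripper_force'],s['gripper_width'])
for n in ('side','scene'):
    f=grab(n);hsv=cv2.cvtColor(f['color'],cv2.COLOR_BGR2HSV)
    m=cv2.inRange(hsv,(60,90,25),(85,255,200));k,l,st,ce=cv2.connectedComponentsWithStats(m)
    print(n,[(ce[i].round(0).tolist(),int(st[i,4])) for i in range(1,k) if st[i,4]>8])
    cv2.imwrite(f'pics/{sys.argv[1]}_{n}.png',f['color'])
E
python3 look.py a
```

```text
6.375 [ 642.6 -184.4  200.3] [-180.    -0.    18.2] [-0.65 -0.99 -1.89] [ 0.118 -0.128  0.014] 54.97406244277954 13.807056180010258
side [([208.0, 62.0], 66), ([443.0, 163.0], 1818), ([408.0, 180.0], 484), ([426.0, 215.0], 296), ([212.0, 240.0], 16), ([236.0, 253.0], 9), ([299.0, 263.0], 306), ([283.0, 273.0], 348)]
scene [([347.0, 155.0], 30), ([317.0, 246.0], 11), ([322.0, 264.0], 22)]
```

Request:
step_arm:
  linear:
    - [0,0,0]
    - [0,0,0]
    - [0,0,0]
  turn: [0,0,0]
  force: 25

```text
time_s: 6.85
ee_pos: [642.4, -185.4, 200.4]
ee_rot: [180.0, -0.0, 18.2]
force: [-0.6, 0.4, -1.6]
gripper_width: 13.9
gripper_force: 25.0
```

Request:
step_arm:
  linear:
    - [0,0,0]
    - [0,0,0]
  turn: [0,0]
  force: 15

```text
time_s: 7.1
ee_pos: [642.4, -185.5, 200.4]
ee_rot: [180.0, -0.0, 18.2]
force: [-0.5, -0.2, -2.4]
gripper_width: 13.8
gripper_force: 15.0
```

```bash
python3 look.py b
```

```text
7.1 [ 642.4 -185.5  200.4] [180.   -0.   18.2] [-0.46 -0.18 -2.38] [ 0.064 -0.111  0.056] 14.995224326848984 13.839779460797718
side [([208.0, 62.0], 66), ([443.0, 163.0], 1817), ([408.0, 181.0], 494), ([426.0, 215.0], 298), ([212.0, 240.0], 16), ([236.0, 253.0], 9), ([299.0, 264.0], 301), ([284.0, 274.0], 352)]
scene [([347.0, 155.0], 30), ([317.0, 246.0], 10), ([322.0, 264.0], 22)]
```

Request:
step_arm:
  linear:
    - [0,0,0]
    - [0,0,0]
  turn: [0,0]
  force: 11

```text
time_s: 7.45
ee_pos: [642.4, -185.4, 200.3]
ee_rot: [180.0, 0.0, 18.2]
force: [0.0, 0.4, -2.2]
gripper_width: 14.0
gripper_force: 11.0
```

Request:
step_arm:
  linear:
    - [0,0,0]
    - [0,0,0]
  turn: [0,0]
  force: 8

```text
time_s: 7.7
ee_pos: [642.3, -185.4, 200.3]
ee_rot: [180.0, 0.0, 18.2]
force: [0.1, -0.6, -3.2]
gripper_width: 14.0
gripper_force: 8.0
```

```bash
python3 look.py c
```

```text
7.7 [ 642.3 -185.4  200.3] [180.    0.   18.2] [ 0.14 -0.58 -3.19] [ 0.069 -0.105 -0.023] 7.999938279390335 13.981127682004027
side [([208.0, 62.0], 66), ([443.0, 163.0], 1819), ([408.0, 181.0], 497), ([426.0, 215.0], 294), ([212.0, 240.0], 16), ([311.0, 277.0], 289), ([294.0, 288.0], 168), ([303.0, 301.0], 147)]
scene [([329.0, 186.0], 29), ([317.0, 246.0], 11), ([322.0, 264.0], 22)]
```

Request:
step_arm:
  linear:
    - [0,0,0]
    - [0,0,0]
  turn: [0,0]
  force: 7

```text
time_s: 8.05
ee_pos: [642.4, -185.5, 200.5]
ee_rot: [180.0, 0.0, 18.2]
force: [-1.7, -0.3, -1.5]
gripper_width: 13.7
gripper_force: 7.0
```

```bash
python3 look.py d; python3 -c "
import cv2;a=cv2.imread('pics/d_side.png')[150:400,200:420];cv2.imwrite('pics/dc.png',cv2.resize(a,None,fx=2.4,fy=2.4,interpolation=cv2.INTER_CUBIC))"
```

```text
8.05 [ 642.4 -185.5  200.5] [180.    0.   18.2] [-1.73 -0.28 -1.51] [ 0.008 -0.047 -0.02 ] 6.999958232045174 13.721031261242693
side [([208.0, 62.0], 65), ([443.0, 163.0], 1820), ([408.0, 181.0], 493), ([426.0, 215.0], 296), ([212.0, 240.0], 16), ([287.0, 326.0], 97)]
scene [([338.0, 208.0], 22), ([317.0, 246.0], 10), ([322.0, 264.0], 22)]
```

View pics/dc.png

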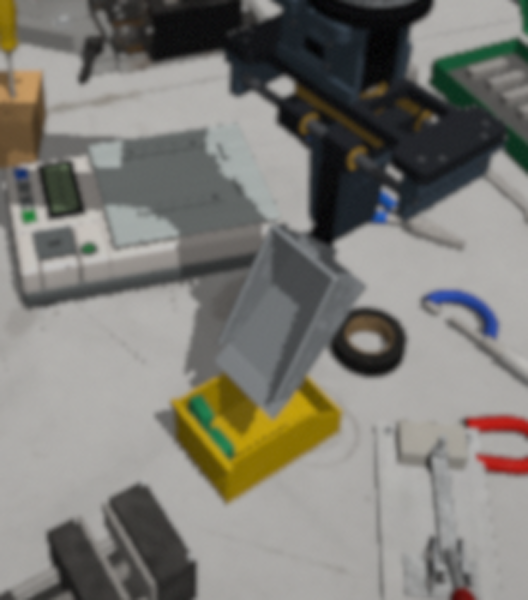

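The picture shows the pan tipped about 65° with its spout over the bin (280,410), two green housings visible at the bin's near end (215,430), and the pan empty. I'll tighten the grip, lift and check.

Request:
step_arm:
  linear:
    - [0,0,0]
    - [0,0,-0.03]
    - [0,0,-0.1]
    - [0,0,-0.2]
    - [0,0,-0.27]
    - [0,0,-0.3]
    - [0,0,-0.3]
  turn: [0,0,0,0,0,0,0]
  force: 15

```text
time_s: 9.02
ee_pos: [642.5, -185.4, 290.9]
ee_rot: [180.0, -0.1, 18.2]
force: [0.0, -0.7, -2.6]
gripper_width: 13.7
gripper_force: 15.0
```

```bash
python3 look.py e; python3 -c "
import cv2;a=cv2.imread('pics/e_side.png')[150:400,200:420];cv2.imwrite('pics/ec.png',cv2.resize(a,None,fx=2.4,fy=2.4,interpolation=cv2.INTER_CUBIC))"
```

```text
9.025 [ 642.5 -185.4  290.9] [ 1.80e+02 -1.00e-01  1.82e+01] [ 0.   -0.67 -2.58] [ 0.049  0.045 -0.033] 14.999912828207016 13.722070152604958
side [([208.0, 62.0], 65), ([445.0, 164.0], 1718), ([432.0, 183.0], 181), ([414.0, 207.0], 533), ([212.0, 240.0], 16), ([236.0, 253.0], 9), ([282.0, 322.0], 35), ([292.0, 334.0], 33)]
scene [([338.0, 208.0], 23), ([317.0, 246.0], 11), ([322.0, 264.0], 22)]
```

View pics/ec.png

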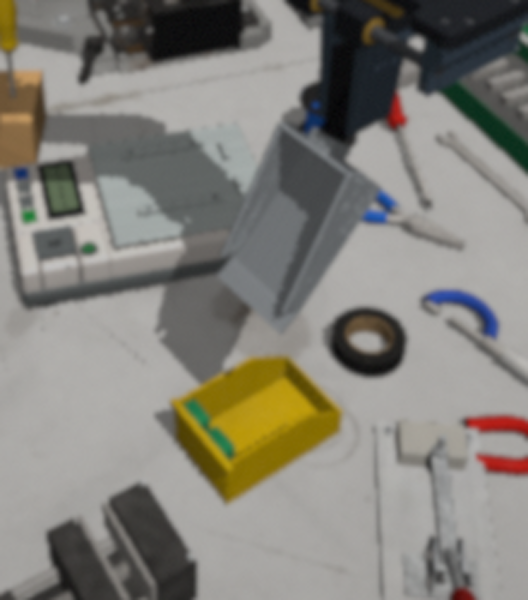

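```bash
python3 - <<'E'
from h import *
f=grab('side');s=env.state()
g=s['ee_pos']+[0,0,8];u=np.array([np.cos(np.radians(18.2)),np.sin(np.radians(18.2)),0]);n=np.array([-u[1],u[0],0])
o,d=ray(f,305.4,274.2);p=o+d*(n@(g-o))/(n@d);r=p-g
print('lip',p.round(1),'along',r@u,'z',r[2],'len',np.linalg.norm(r))
phi=np.degrees(np.arctan2(-r[2],-(r@u)));print('theta',phi-np.degrees(np.arctan2(26,156)))
E
```

```text
lip [ 568.8 -209.4  160.8] along -76.99320325054447 z -136.3448067200843 len 156.5817986431271
theta 51.08448654608362
```

The housings have left the pan and it hangs at 51°; the lip length of 156.6 mm fits the 158 mm expected. I'll carry it above the seat with the yaw matched to the scale, and check the bin from there.

Request:
step_arm:
  linear:
    - [0.005,-0.04,0]
    - [0.02,-0.12,0]
    - [0.035,-0.23,0]
    - [0.05,-0.35,0]
    - [0.065,-0.47,0]
    - [0.08,-0.59,0]
    - [0.092,-0.67,0]
    - [0.097,-0.715,0]
    - [0.099,-0.73,0]
    - [0.099,-0.73,0]
    - [0.099,-0.73,0]
  turn: [0.004,0.011,0.02,0.03,0.041,0.052,0.06,0.063,0.064,0.064,0.064]
  force: 20

```text
time_s: 10.55
ee_pos: [602.4, 31.2, 290.1]
ee_rot: [180.0, 0.0, -4.9]
force: [0.1, 0.7, -2.0]
gripper_width: 14.1
gripper_force: 20.0
```

```bash
python3 - <<'E'
from h import *
s=env.state();print(s['time_s'],s['ee_pos'].round(1),s['ee_rot'].round(1))
f=grab('wrist');g=grab('side');im=f['color']
hsv=cv2.cvtColor(im,cv2.COLOR_BGR2HSV);m=cv2.inRange(hsv,(60,90,25),(85,255,220));k,l,st,ce=cv2.connectedComponentsWithStats(m)
for i in range(1,k):
    if st[i,4]>20: print(st[i],ce[i].round(0),onz(f,*ce[i],16).round(0))
o=np.hstack([cv2.resize(im[140:320,60:560],None,fx=1.0,fy=1.0),]);c=cv2.resize(im[100:300,380:560],(540,600),interpolation=cv2.INTER_CUBIC)
cv2.imwrite('pics/w3.png',np.hstack([c,cv2.resize(g['color'][100:280,200:280+0],(260,600),interpolation=cv2.INTER_CUBIC)]))
np.save('w3full.npy',im)
a=np.array([np.cos(np.radians(-4.8)),np.sin(np.radians(-4.8)),0])
print('expected lip px side',proj(g,s['ee_pos']+[0,0,8]-77*a-[0,0,137]))
E
```

```text
10.55 [602.4  31.2 290.1] [180.    0.   -4.9]
[459 212  15  11  94] [466. 217.] [ 529. -251.   16.]
[439 219  14  10  90] [446. 224.] [ 520. -221.   16.]
[105 311  20   6  43] [112. 313.] [409. 326.  16.]
expected lip px side (np.float64(240.41341550041443), np.float64(193.6968270848314))
```

View pics/w3.png

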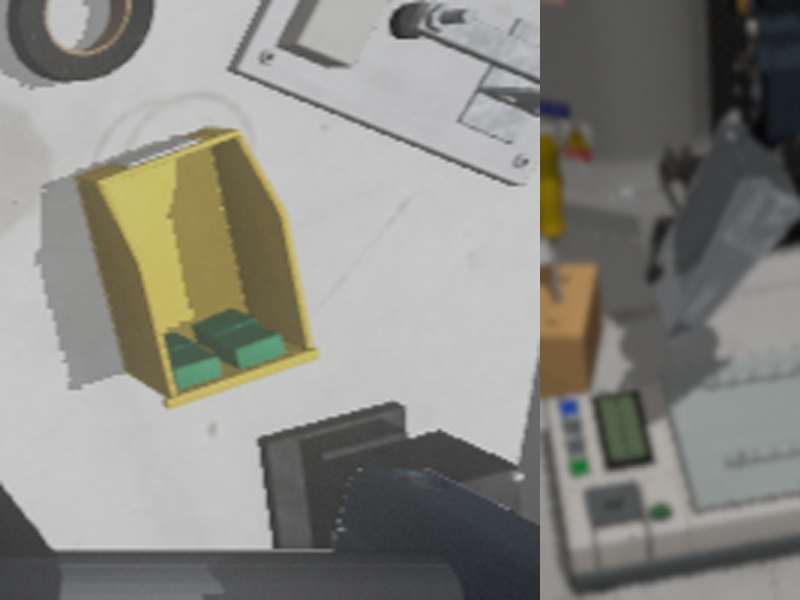

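The bin holds the housings against its tall end (at 205,375 and 245,340), with nothing green on the bench, and the pan hangs over the scale. I'll lower it until the spout touches, then lay it down along an arc with a slack grip.

Request:
step_arm:
  linear:
    - [-0.013,0,0.1]
    - [-0.013,0,0.2]
    - [-0.013,0,0.27]
    - [-0.013,0,0.3]
    - [-0.013,0,0.3]
  turn: [0,0,0,0,0]

```text
time_s: 11.28
ee_pos: [598.5, 32.0, 200.2]
ee_rot: [180.0, 0.0, -4.9]
force: [0.1, -0.1, -1.1]
gripper_width: 13.9
gripper_force: 20.0
```

Request:
step_arm:
  linear:
    - [0,0,0.012]
    - [0,0,0.023]
    - [0.027,0,0.043]
    - [0.055,0,0.063]
    - [0.082,0,0.083]
    - [0.104,0,0.105]
    - [0.126,0,0.127]
    - [0.147,0,0.148]
    - [0.165,0,0.173]
    - [0.183,0,0.198]
    - [0.199,0,0.223]
    - [0.199,0,0.223]
  turn: [0,0,0,0,0,0,0,0,0,0,0,0]
  force: 8

```text
time_s: 12.78
ee_pos: [658.0, 27.1, 132.5]
ee_rot: [180.0, 0.0, -4.9]
force: [0.4, -0.4, -1.7]
gripper_width: 14.1
gripper_force: 8.0
```

```bash
python3 look.py g
```

```text
12.775 [658.   27.1 132.5] [180.    0.   -4.9] [ 0.41 -0.44 -1.67] [ 0.035 -0.064 -0.044] 7.9999396204948425 14.071018231092411
side [([208.0, 62.0], 66), ([443.0, 163.0], 1824), ([413.0, 195.0], 942), ([212.0, 240.0], 16), ([236.0, 253.0], 9), ([282.0, 322.0], 34), ([292.0, 334.0], 33)]
scene [([338.0, 208.0], 23), ([317.0, 246.0], 10), ([322.0, 264.0], 22)]
```

Request:
step_arm:
  linear:
    - [0.02,0,0.015]
    - [0.032,0,0.04]
    - [0.042,0,0.065]
    - [0.05,0,0.09]
    - [0.056,0,0.115]
    - [0.062,0,0.14]
    - [0.065,0,0.153]
    - [0.065,0,0.153]
    - [0.065,0,0.153]
  turn: [0,0,0,0,0,0,0,0,0]
  force: 6

```text
time_s: 14.0
ee_pos: [676.9, 25.6, 87.3]
ee_rot: [180.0, 0.1, -4.9]
force: [-0.1, 0.2, -1.7]
gripper_width: 13.7
gripper_force: 6.0
```

```bash
python3 look.py g2; python3 -c "
import cv2,numpy as np;a=cv2.imread('pics/g2_side.png')[150:290,190:350];b=cv2.imread('pics/g2_scene.png')[190:310,220:380]
f=lambda x,h:cv2.resize(x,None,fx=3,fy=3,interpolation=cv2.INTER_CUBIC)
A=f(a,0);cv2.imwrite('pics/g2c.png',A)
d=cv2.absdiff(cv2.imread('pics/g2_side.png'),cv2.imread('pics/g_side.png')).max(2);print((d>40).sum())"
```

```text
14.0 [676.9  25.6  87.3] [ 1.8e+02  1.0e-01 -4.9e+00] [-0.11  0.2  -1.69] [ 0.04  -0.095  0.031] 5.999975949525833 13.722504405019125
side [([208.0, 62.0], 66), ([443.0, 163.0], 1825), ([413.0, 195.0], 940), ([212.0, 240.0], 16), ([282.0, 322.0], 33), ([292.0, 334.0], 33)]
scene [([338.0, 208.0], 23), ([317.0, 246.0], 10), ([322.0, 264.0], 22)]
8746
```

Request:
step_arm:
  linear:
    - [0,0,0]
    - [0,0,0]
    - [0,0,0]
    - [0,0,0]
  turn: [0,0,0,0]
  fingers: 0.3

```text
time_s: 14.6
ee_pos: [677.4, 25.5, 87.6]
ee_rot: [180.0, -0.0, -4.9]
force: [-0.1, 0.3, 0.3]
gripper_width: 31.8
gripper_force: 0.0
```

Request:
step_arm:
  linear:
    - [0,0,-0.1]
    - [0,0,-0.25]
    - [0,0,-0.45]
    - [0,0,-0.65]
    - [0,0,-0.75]
    - [0,0,-0.75]
  turn: [0,0,0,0,0,0]

```text
time_s: 15.35
ee_pos: [678.3, 25.6, 315.8]
ee_rot: [-180.0, -0.4, -4.9]
force: [0.1, -0.3, -1.2]
gripper_width: 31.9
gripper_force: 0.0
```

```bash
python3 look.py p; python3 - <<'E'
from h import *
import pickle
f=grab('wrist');pickle.dump(f,open('f2.pkl','wb'));im=f['color'];cv2.imwrite('pics/w4.png',im)
# expected projections of seated pan features
S=np.array([589.5,33,63.]);a=np.radians(-4.8);A=np.array([[np.cos(a),-np.sin(a),0],[np.sin(a),np.cos(a),0],[0,0,1]])
for n,p in dict(hend=(118,0,42),hnear=(58,0,42),wl=(50,33,42),wr=(50,-33,42),lip=(-66,0,6)).items(): print(n,np.round(proj(f,S+A@np.array(p)),0))
hsv=cv2.cvtColor(im,cv2.COLOR_BGR2HSV);m=cv2.inRange(hsv,(60,90,25),(85,255,220));k,l,st,ce=cv2.connectedComponentsWithStats(m)
for i in range(1,k):
    if st[i,4]>20: print(st[i],ce[i].round(0),onz(f,*ce[i],16).round(0))
E
```

```text
15.35 [678.3  25.6 315.8] [-180.    -0.4   -4.9] [ 0.1  -0.33 -1.2 ] [ 0.037  0.077 -0.024] 0.0 31.92272352870436
side [([208.0, 62.0], 66), ([443.0, 163.0], 1825), ([413.0, 195.0], 942), ([212.0, 240.0], 16), ([236.0, 253.0], 9), ([282.0, 322.0], 34), ([292.0, 334.0], 33)]
scene [([338.0, 208.0], 23), ([317.0, 246.0], 10), ([322.0, 264.0], 22)]
hend [277. 170.]
hnear [277. 217.]
wl [251. 223.]
wr [303. 223.]
lip [277. 288.]
[443 254  14  10  79] [449. 259.] [ 524. -249.   16.]
[424 261  14   9  80] [431. 265.] [ 516. -219.   16.]
[276 316   9   7  57] [280. 319.] [433.  41.  16.]
[118 337  11   7  23] [122. 340.] [412. 332.  16.]
```

Request:
step_arm:
  linear:
    - [-0.085,0.495,-0.03]
    - [-0.085,0.495,-0.03]
    - [-0.085,0.495,-0.03]
    - [-0.085,0.495,-0.03]
    - [-0.085,0.495,-0.03]
  turn: [0,0,0,0,0]

```text
time_s: 16.12
ee_pos: [639.2, -119.5, 320.0]
ee_rot: [-179.9, 0.1, -4.8]
force: [0.1, 0.1, -1.2]
gripper_width: 32.1
gripper_force: 0.0
```

```bash
python3 - <<'E'
from h import *
import pickle
s=env.state();print(s['ee_pos'].round(1))
f=grab('wrist');pickle.dump(f,open('f3.pkl','wb'));im=f['color']
b=np.round(proj(f,[545,-217,20])).astype(int);p=np.round(proj(f,[615,30,80])).astype(int);print(b,p)
cr=lambda c,w,h,k:cv2.resize(im[max(0,c[1]-h):c[1]+h,max(0,c[0]-w):c[0]+w],(2*w*k,2*h*k),interpolation=cv2.INTER_CUBIC)
A=cr(b,45,50,4);B=cr(p,65,90,3)
o=np.zeros((540,360+390,3),np.uint8);o[:400,:360]=A;o[:,360:]=B;cv2.imwrite('pics/w5.png',o);print('B origin',p-[65,90],'A',b-[45,50])
E
```

```text
[ 639.2 -119.5  320. ]
[342 233] [173 215]
B origin [108 125] A [297 183]
```

View pics/w5.png

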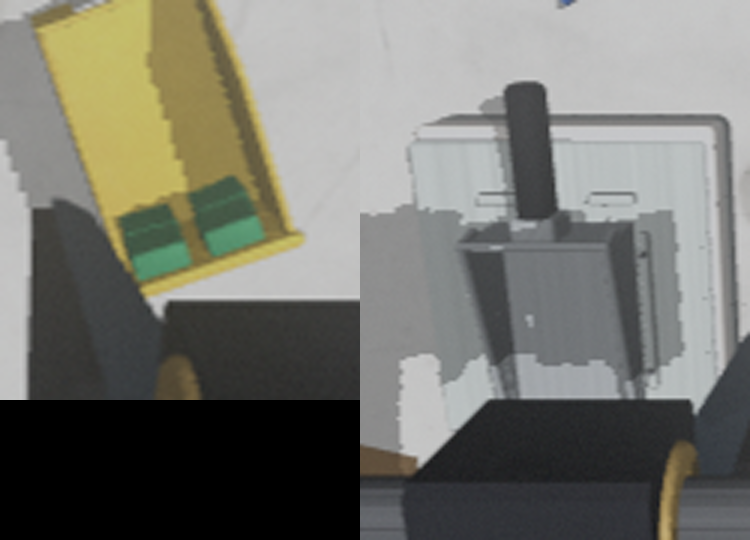

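The bin holds two stacks of two housings (150,245 and 228,215), so all four are inside. The pan is empty and upright on the platform, with its handle from (526,90) to (537,215) in the right half. I'll check its pose against the seat and measure the driver.

```bash
python3 - <<'E'
from h import *
import pickle
f=pickle.load(open('f3.pkl','rb'));P=lambda x,y,z:onz(f,108+(x-360)/3,125+y/3,z)
S=np.array([589.5,33,63.]);a=np.radians(-4.8);A=np.array([[np.cos(a),-np.sin(a),0],[np.sin(a),np.cos(a),0],[0,0,1]])
for n,q in dict(hend=(526,86,105),hnear=(537,216,105),wl=(461,245,105),wr=(632,243,105),stopL=(478,200,70),stopLr=(515,200,70),stopR=(590,200,70),stopRr=(636,200,70),railback=(643,235,70),railfront=(655,370,70)).items():
    p=P(*q);print(n,p.round(0)[:2],(A.T@(p-S)).round(1)[:2])
# driver handle: yellow mask in side and scene of start
fs=pickle.load(open('f0.pkl','rb'))
g=grab('side');sc=grab('scene')
for n,h in(('side',g),('scene',sc)):
    hsv=cv2.cvtColor(h['color'],cv2.COLOR_BGR2HSV);m=cv2.inRange(hsv,(18,120,60),(35,255,255))
    k,l,st,ce=cv2.connectedComponentsWithStats(m)
    print(n,[(st[i].tolist(),ce[i].round(1).tolist()) for i in range(1,k) if st[i,4]>60])
E
```

```text
hend [700.  17.] [111.5  -6.6]
hnear [645.  23.] [56.5 -5.4]
wl [635.  58.] [43.6 29. ]
wr [630. -16.] [ 44.5 -45.4]
stopL [649.  63.] [56.3 34.9]
stopLr [647.  46.] [56.3 17.6]
stopR [644.  11.] [ 56.3 -17.6]
stopRr [642. -11.] [ 56.3 -39.1]
railback [625. -11.] [ 39.4 -41.2]
railfront [557.  -7.] [-29.4 -42.2]
side [([133, 85, 5, 23, 63], [134.5, 97.4]), ([135, 141, 72, 39, 396], [190.0, 158.9]), ([471, 171, 10, 15, 108], [475.1, 178.5]), ([272, 299, 70, 60, 2471], [306.1, 325.5]), ([454, 362, 14, 19, 130], [460.1, 371.4])]
scene [([299, 200, 46, 30, 1004], [321.4, 214.3]), ([260, 235, 15, 42, 413], [267.6, 251.2]), ([186, 378, 47, 15, 246], [208.8, 383.2])]
```

```bash
python3 - <<'E'
from h import *
import pickle
f=pickle.load(open('f2.pkl','rb'));g=cv2.cvtColor(f['color'],cv2.COLOR_BGR2GRAY)
for r in(178,190,202,210): print(r,'dark cols',np.where(g[r,240:320]<75)[0]+240)
print('col277 rows', g[155:225,279].tolist())
for r in(226,232,245): print(r,g[r,236:320].tolist())
f=pickle.load(open('f3.pkl','rb'));g=cv2.cvtColor(f['color'],cv2.COLOR_BGR2GRAY)
for r in(204,206,210,220): print(r,g[r,132:212].tolist())
E
```

```text
178 dark cols []
190 dark cols []
202 dark cols [275]
210 dark cols [274 275 279]
col277 rows [204, 203, 202, 203, 203, 204, 204, 203, 203, 202, 203, 203, 204, 204, 203, 203, 204, 175, 91, 80, 82, 84, 86, 85, 85, 85, 84, 82, 82, 82, 82, 82, 81, 83, 82, 80, 81, 80, 82, 79, 80, 77, 79, 78, 78, 79, 80, 75, 78, 77, 78, 74, 77, 77, 77, 74, 74, 75, 75, 74, 74, 75, 72, 70, 144, 180, 179, 178, 178, 180]
226 [199, 199, 197, 194, 173, 146, 146, 147, 147, 147, 145, 134, 137, 143, 139, 126, 121, 127, 131, 128, 125, 124, 123, 125, 124, 125, 125, 121, 123, 123, 123, 124, 124, 124, 127, 135, 150, 156, 157, 155, 155, 156, 158, 157, 156, 155, 155, 155, 153, 140, 123, 123, 123, 125, 125, 125, 124, 126, 125, 125, 126, 124, 127, 125, 126, 130, 135, 149, 181, 199, 190, 189, 197, 197, 197, 199, 199, 196, 196, 199, 200, 201, 199, 200]
232 [199, 198, 196, 194, 173, 143, 145, 146, 132, 111, 118, 134, 143, 144, 142, 121, 118, 149, 165, 147, 113, 135, 166, 177, 175, 176, 177, 178, 177, 176, 174, 173, 177, 178, 176, 176, 177, 178, 177, 174, 173, 175, 176, 177, 176, 177, 179, 179, 157, 128, 127, 127, 126, 128, 1
[... 1366 characters left out ...]
, 72, 72, 73, 71, 73, 72, 74, 74, 74, 73, 73, 85, 106, 119, 117, 118, 117, 120, 119, 117, 118, 117, 119, 120, 118, 117, 119, 118, 119, 117, 116, 118, 119, 117, 117, 119, 121, 120, 120, 118, 118, 117, 118, 118, 117, 115, 103, 86, 76, 77, 75, 73, 75, 76, 77, 95, 106, 92, 82, 95, 99, 121, 137, 136, 134, 137, 137, 136]
220 [135, 135, 137, 138, 137, 135, 133, 132, 132, 134, 134, 125, 108, 96, 79, 69, 69, 69, 71, 69, 69, 69, 70, 70, 82, 106, 118, 118, 117, 118, 117, 118, 119, 117, 116, 119, 120, 118, 116, 115, 117, 119, 116, 116, 118, 116, 117, 117, 118, 118, 120, 119, 118, 115, 116, 117, 117, 120, 118, 113, 99, 81, 72, 75, 72, 73, 74, 73, 101, 128, 134, 131, 110, 99, 124, 135, 133, 135, 136, 136]
```

The pan matches the seated projection within about 1 px: back wall columns 251–303, handle rows 172–218. Next is the driver; I'll triangulate its handle axis from the side and scene masks.

```bash
cat > drv.py <<'E'
from h import *
def axis(f,box):
    x0,x1,y0,y1=box;hsv=cv2.cvtColor(f['color'],cv2.COLOR_BGR2HSV)
    m=cv2.inRange(hsv,(18,110,50),(35,255,255))[y0:y1,x0:x1]
    n,l,st,ce=cv2.connectedComponentsWithStats(m);k=1+st[1:,4].argmax();ys,xs=np.where(l==k)
    rows=np.unique(ys);mid=np.array([(xs[ys==r].min()+xs[ys==r].max())/2 for r in rows]);w=np.array([np.ptp(xs[ys==r])+1 for r in rows])
    c=np.polyfit(rows[3:-3],mid[3:-3],1)
    P=lambda r:(np.polyval(c,r)+x0,r+y0)
    return P(rows[0]),P(rows[-1]),w
if __name__=='__main__':
    g=grab('side');s=grab('scene')
    a=axis(g,(190,212,130,176));b=axis(s,(255,280,228,282));print(a,b)
    # intersect the two planes spanned by the axis as seen in each view
    def plane(f,q): o,d1=ray(f,*q[0]);_,d2=ray(f,*q[1]);n=np.cross(d1,d2);return n/np.linalg.norm(n),o
    n1,o1=plane(g,a);n2,o2=plane(s,b);d=np.cross(n1,n2);d/=np.linalg.norm(d);d*=np.sign(d[2])
    for z in(5,60,117,163,196):
        print(z,np.linalg.solve(np.array([n1,n2,[0,0,1]]),[n1@o1,n2@o2,z]).round(1))
    print('dir',d.round(3)); print('top',tri(g,a[0],s,b[0]),'bot',tri(g,a[1],s,b[1]))
E
python3 drv.py
```

```text
((np.float64(197.67948717948718), np.int64(140)), (np.float64(203.24358974358975), np.int64(171)), array([ 2,  7,  9,  9, 10, 10, 10, 11, 13, 14, 16, 16, 16, 16, 16,  9,  9,
        9,  8,  8,  8,  8,  8,  8,  8,  8,  7,  8,  7,  7,  5,  1])) ((np.float64(265.15598455598456), np.int64(235)), (np.float64(271.42734877734875), np.int64(276)), array([ 6,  9, 12, 13, 14, 15, 15, 14, 14, 14, 14, 15, 14, 14, 14, 14, 15,
       15, 14, 14, 14, 14, 13, 11, 11, 10,  8,  8,  8,  7,  6,  6,  5,  4,
        4,  4,  3,  3,  4,  3,  3,  1]))
5 [480.4 180.7   5. ]
60 [479.2 192.7  60. ]
117 [478.  205.1 117. ]
163 [477.  215.2 163. ]
196 [476.4 222.4 196. ]
dir [-0.02   0.213  0.977]
top (array([478.16665192, 217.43434044, 200.56573207]), np.float64(5.927275445686732)) bot (array([477.05350524, 208.45723379, 118.96997549]), np.float64(2.7091297751506396))
```

```bash
cat > drv2.py <<'E'
from h import *
def edge(f,box,rows,side):
    x0,x1,y0,y1=box;hsv=cv2.cvtColor(f['color'],cv2.COLOR_BGR2HSV)
    m=cv2.inRange(hsv,(18,110,50),(35,255,255))[:,x0:x1]
    R=np.arange(*rows);L=[];Q=[]
    for r in R:
        xs=np.where(m[r])[0]; L.append(xs.min()+x0);Q.append(xs.max()+x0)
    return R,np.array(L),np.array(Q)
g=grab('side');s=grab('scene')
R,L,Q=edge(g,(190,212,0,0),(140,172),0);print('side',Q.tolist(),L.tolist())
R2,L2,Q2=edge(s,(255,280,0,0),(235,276),0);print('scene',L2.tolist(),Q2.tolist())
E
python3 drv2.py
```

```text
side [211, 211, 211, 211, 205, 205, 205, 205, 204, 204, 205, 205, 205, 205, 205, 205, 205, 205, 205, 205, 205, 206, 206, 206, 206, 206, 206, 206, 206, 206, 205, 203] [200, 197, 197, 196, 196, 196, 196, 195, 192, 191, 190, 190, 190, 190, 190, 197, 197, 197, 198, 198, 198, 198, 199, 199, 199, 199, 199, 199, 200, 200, 201, 203]
scene [264, 262, 261, 261, 260, 260, 260, 260, 260, 260, 260, 260, 260, 260, 260, 260, 260, 259, 260, 261, 261, 261, 262, 264, 264, 264, 266, 266, 266, 267, 268, 268, 268, 269, 269, 269, 270, 270, 270, 271, 271] [269, 271, 272, 273, 273, 274, 274, 273, 273, 273, 273, 273, 273, 273, 273, 273, 274, 274, 273, 274, 274, 274, 274, 274, 274, 274, 273, 273, 273, 273, 273, 273, 272, 272, 272, 272, 272, 273, 273, 273, 273]
```

```bash
python3 - <<'E'
from h import *
g=grab('side');s=grab('scene')
a=((200.3,140),(203,171));b=((266.7,235),(266.9,276))
def plane(f,q): o,d1=ray(f,*q[0]);_,d2=ray(f,*q[1]);n=np.cross(d1,d2);return n/np.linalg.norm(n),o
n1,o1=plane(g,a);n2,o2=plane(s,b);d=np.cross(n1,n2);d/=np.linalg.norm(d)
for z in(5,60,163,196): print(z,np.linalg.solve(np.array([n1,n2,[0,0,1]]),[n1@o1,n2@o2,z]).round(1))
print('dir',d.round(3),'top',tri(g,a[0],s,b[0]))
# reference: vertical line at the stand centre
import pickle
f=pickle.load(open('f1.pkl','rb'));hs=cv2.cvtColor(f['color'],cv2.COLOR_BGR2HSV)
m=cv2.inRange(hs,(8,60,90),(20,200,255));m[:, :100]=0;m[:200]=0;m[290:]=0;m[:,200:]=0
n,l,st,ce=cv2.connectedComponentsWithStats(m);print([(st[i].tolist(),ce[i].round(0).tolist()) for i in range(1,n) if st[i,4]>30])
E
```

```text
5 [476. 224.   5.]
60 [477.4 220.8  60. ]
163 [480.1 215.  163. ]
196 [480.9 213.1 196. ]
dir [-0.026  0.056 -0.998] top (array([480.94728862, 213.35408618, 199.80435467]), np.float64(0.3837203850394224))
[([120, 214, 67, 35, 1032], [154.0, 231.0]), ([111, 229, 58, 40, 965], [137.0, 251.0]), ([103, 273, 13, 12, 49], [110.0, 278.0])]
```

```bash
python3 - <<'E'
from h import *
g=grab('side')
for p in((165,163),(130,50),(125,100),(235,180),(245,115),(262,175)):
    print(p,[onz(g,*p,z).round(0)[:2].tolist() for z in(0,100,200,300)])
print('driver at gripper clearance px', [np.round(proj(g,q)) .tolist() for q in((480,304,235),(480,304,330),(442,304,330))])
E
```

```text
(165, 163) [[403.0, 471.0], [398.0, 306.0], [393.0, 141.0], [389.0, -24.0]]
(130, 50) [[370.0, 1561.0], [370.0, 1235.0], [371.0, 908.0], [371.0, 582.0]]
(125, 100) [[315.0, 969.0], [324.0, 730.0], [332.0, 491.0], [340.0, 253.0]]
(235, 180) [[576.0, 318.0], [546.0, 176.0], [516.0, 33.0], [485.0, -109.0]]
(245, 115) [[711.0, 700.0], [661.0, 501.0], [610.0, 302.0], [560.0, 103.0]]
(262, 175) [[655.0, 318.0], [613.0, 175.0], [571.0, 33.0], [529.0, -109.0]]
driver at gripper clearance px [[191.0, 109.0], [186.0, 70.0], [168.0, 72.0]]
```

Request:
step_arm:
  linear:
    - [-0.5,-0.6,0]
    - [-0.5,-0.6,0]
    - [-0.5,-0.6,0]
    - [-0.5,-0.6,0]
    - [-0.5,-0.6,0]
  turn: [0,0,0,0,0]
  fingers: -1

```text
time_s: 17.25
ee_pos: [503.5, 73.9, 322.4]
ee_rot: [-180.0, -0.1, -4.6]
force: [1.9, 0.7, 0.4]
gripper_width: 78.8
gripper_force: 0.0
```

Request:
step_arm:
  linear:
    - [-0.122,-0.467,0.1]
    - [-0.122,-0.467,0.1]
    - [-0.122,-0.467,0.1]
    - [-0.122,-0.467,0.1]
    - [-0.122,-0.467,0.1]
  turn: [0,0,0,0,0]

```text
time_s: 17.88
ee_pos: [481.4, 213.5, 291.6]
ee_rot: [180.0, -0.0, -4.9]
force: [0.8, -0.1, -0.0]
gripper_width: 91.2
gripper_force: 0.0
```

```bash
python3 - <<'E'
from h import *
s=env.state();print(s['time_s'],s['ee_pos'].round(1),s['ee_rot'].round(1),s['qpos'].round(0))
f=grab('wrist');cv2.imwrite('pics/w6.png',f['color']);hsv=cv2.cvtColor(f['color'],cv2.COLOR_BGR2HSV)
m=cv2.inRange(hsv,(18,110,50),(35,255,255));n,l,st,ce=cv2.connectedComponentsWithStats(m)
for i in range(1,n):
    if st[i,4]>60: print(st[i],ce[i].round(1))
for q in((480,215,196),(480.9,213,196),(479,217,120)): print(np.round(proj(f,q),1))
E
```

```text
17.875 [481.4 213.5 291.6] [180.   -0.   -4.9] [ 23.  12.  89.  -0.  79. 118.]
[ 541   52   19   83 1172] [552.1  89.9]
[128 201  61  38 352] [159.6 216.3]
[268 207  23  24 394] [279.2 218. ]
[ 99 272  29  52 698] [110.3 297.7]
[436 301  22  23 213] [448.4 314.4]
[ 328  334  209   20 3188] [442.3 344.6]
[275.2 221.6]
[277.3 220.5]
[274.1 203. ]
```

```bash
python3 - <<'E'
from h import *
f=grab('wrist')
for z in(196,185,163): print(z,onz(f,279,218.5,z).round(1))
hsv=cv2.cvtColor(f['color'],cv2.COLOR_BGR2HSV);m=cv2.inRange(hsv,(18,110,50),(35,255,255))
for r in range(205,232,2):
    xs=np.where(m[r,255:305])[0]+255;print(r,(xs.min(),xs.max()) if len(xs) else None,end=' ')
# steel shank / lower: print gray along column
E
```

```text
196 [482.6 211.2 196. ]
185 [479.3 211.4 185. ]
163 [472.8 211.9 163. ]
205 None 207 (np.int64(280), np.int64(280)) 209 (np.int64(271), np.int64(285)) 211 (np.int64(269), np.int64(286)) 213 (np.int64(269), np.int64(289)) 215 (np.int64(269), np.int64(289)) 217 (np.int64(267), np.int64(290)) 219 (np.int64(268), np.int64(290)) 221 (np.int64(268), np.int64(289)) 223 (np.int64(268), np.int64(289)) 225 (np.int64(269), np.int64(288)) 227 (np.int64(274), np.int64(287)) 229 (np.int64(275), np.int64(286)) 231 None
```

Request:
step_arm:
  linear:
    - [-0.003,0,0.15]
    - [-0.003,0,0.3]
    - [-0.003,0,0.4]
    - [-0.003,0,0.455]
    - [-0.003,0,0.455]
    - [-0.003,0,0.455]
  turn: [0,0,0,0,0,0]

```text
time_s: 18.73
ee_pos: [480.6, 214.3, 156.1]
ee_rot: [-180.0, -0.1, -4.9]
force: [-0.5, 0.2, -0.3]
gripper_width: 91.0
gripper_force: 0.0
```

Request:
step_arm:
  linear:
    - [0,0,0]
    - [0,0,0]
    - [0,0,0]
    - [0,0,0]
    - [0,0,0]
    - [0,0,0]
    - [0,0,0]
    - [0,0,0]
    - [0,0,0]
  turn: [0,0,0,0,0,0,0,0,0]
  fingers: 1
  force: 45

```text
time_s: 19.85
ee_pos: [479.7, 214.8, 155.0]
ee_rot: [-180.0, 0.0, -4.9]
force: [-0.1, 1.5, 0.2]
gripper_width: 23.6
gripper_force: 45.0
```

Request:
step_arm:
  linear:
    - [0,0,-0.05]
    - [0,0,-0.12]
    - [0,0,-0.2]
    - [0,0,-0.28]
    - [0,0,-0.317]
    - [0,0,-0.317]
    - [0,0,-0.317]
  turn: [0,0,0,0,0,0,0]

```text
time_s: 20.72
ee_pos: [479.2, 214.2, 249.3]
ee_rot: [179.9, 0.1, -4.9]
force: [0.1, -0.3, -0.3]
gripper_width: 23.6
gripper_force: 45.0
```

Request:
step_arm:
  linear:
    - [0.002,0.05,0]
    - [0.006,0.15,0]
    - [0.012,0.27,0]
    - [0.018,0.39,0]
    - [0.024,0.51,0]
    - [0.028,0.62,0]
    - [0.032,0.69,0]
    - [0.033,0.716,0]
    - [0.033,0.716,0]
    - [0.033,0.716,0]
    - [0.033,0.716,0]
  turn: [0,0,0,0,0,0,0,0,0,0,0]

```text
time_s: 22.1
ee_pos: [471.3, 0.3, 250.1]
ee_rot: [-180.0, 0.0, -4.8]
force: [0.0, 0.2, -1.1]
gripper_width: 23.7
gripper_force: 45.0
```

```bash
python3 - <<'E'
from h import *
import pickle
s=env.state();print(s['time_s'],s['ee_pos'].round(1),s['ee_rot'].round(2),s['gripper_width'],s['force'].round(1))
fs={n:grab(n) for n in('side','scene','wrist')};pickle.dump(fs,open('f4.pkl','wb'))
t=s['ee_pos']-[0,0,150]
for n,f in fs.items():
    cv2.imwrite(f'pics/d4_{n}.png',f['color']);print(n,'tip exp',np.round(proj(f,t),1),'handle bottom',np.round(proj(f,t+[0,0,112]),1),'hole',np.round(proj(f,[471.5,-.3,51]),1))
f=fs['wrist'];g=cv2.cvtColor(f['color'],cv2.COLOR_BGR2GRAY)
# block and hole
x,y=np.round(proj(f,[471.5,-.3,51])).astype(int)
print(g[y-20:y+22:2,x-26:x+28:2])
E
```

```text
22.1 [4.713e+02 3.000e-01 2.501e+02] [-1.80e+02  1.00e-02 -4.81e+00] 23.655774965179916 [ 0.   0.2 -1.1]
side tip exp [220.8 233.5] handle bottom [215.9 188.6] hole [222.8 251.2]
scene tip exp [326.2 233. ] handle bottom [329.4 183.8] hole [325.  252.6]
wrist tip exp [276.9 205.3] handle bottom [276.3 243.7] hole [277.5 195.4]
[[ 88 197 197 196 197 194 197 198 197 198 198 197 198 198 198 198 114 126
  125 126 126 119 171 199 196 182 197]
 [ 86 197 197 197 196 193 197 197 198 198 198 198 198 198 197 197 138 112
  126 125 125 107 183 199 197 179 194]
 [ 86 198 198 197 198 187 190 190 190 190 190 191 191 190 189 190 191 157
  104 106 130 175 191 191 187 164 194]
 [ 86 198 198 198 198 171 100 102 102 101 101 102 102 102 102 101 102 102
   97 105 117 120 121 123 131 176 194]
 [ 85 198 198 198 197 137 128 130 130 128 129 129 129 130 130 128 129 130
  132 127 175 198 197 197 191 176 194]
 [ 73 196 198 197 198 124 131 130 130 132 131 130 131 131 131 131 133 131
  133 132 181 198 198 198 196 183 195]
 [ 71 197 197 197 197 132 130 131 132 131 130 132 130 132 131 132 131 132
  132 133 181 197 1
[... 902 characters left out ...]
 198 196 188 189 190]
 [ 96 195 196 198 197 123 128 128 129 129 130 129 131 130 130 130 132 128
  129 134 185 197 197 198 182 184 188]
 [124 197 197 196 197 165 128 129 129 128 129 130 130 107 131 129 130 129
  129 134 143 170 171 162 125 180 183]
 [126 197 196 197 197 176 134 134 141 145 146 133 114  97 124 146 147 135
  142 178 197 198 196 197 167 180 181]
 [126 196 197 197 196 192 197 198 196 197 197 197 131 102 151 197 198 196
  197 197 197 198 197 197 174 177 178]
 [125 197 197 197 197 192 197 196 198 197 197 198 131 105 153 197 197 198
  196 197 197 197 197 198 178 177 178]
 [195 197 197 197 197 190 196 197 197 197 196 197 117 107 141 196 197 197
  197 198 196 197 198 197 180 179 179]]
```

```bash
python3 - <<'E'
from h import *
import pickle
fs=pickle.load(open('f4.pkl','rb'));f=fs['wrist'];g=cv2.cvtColor(f['color'],cv2.COLOR_BGR2GRAY)
print('cols 266..290');
for r in range(186,244,1 ): print(r,g[r,266:291].tolist()) if r<216 or r%6==0 else None
s=fs['side'];h=cv2.cvtColor(s['color'],cv2.COLOR_BGR2GRAY)
print('side 212..230')
for r in range(196,246,2): print(r,h[r,210:232].tolist())
E
```

```text
cols 266..290
186 [130, 132, 133, 128, 131, 131, 132, 132, 132, 131, 132, 132, 130, 133, 131, 131, 132, 131, 132, 132, 133, 133, 132, 132, 133]
187 [131, 130, 132, 132, 131, 131, 130, 130, 132, 131, 130, 133, 132, 131, 131, 131, 132, 131, 131, 132, 132, 131, 132, 131, 133]
188 [131, 131, 129, 131, 131, 130, 132, 131, 132, 131, 132, 132, 132, 130, 132, 132, 132, 131, 132, 132, 132, 131, 132, 132, 133]
189 [132, 131, 131, 131, 132, 129, 130, 131, 130, 131, 131, 132, 132, 131, 132, 132, 132, 132, 132, 131, 131, 132, 132, 133, 134]
190 [131, 130, 130, 132, 130, 131, 131, 130, 130, 130, 131, 130, 130, 131, 130, 132, 132, 132, 131, 130, 131, 132, 133, 131, 134]
191 [131, 130, 131, 130, 129, 131, 132, 129, 123, 112, 105, 102, 105, 117, 128, 132, 130, 132, 132, 131, 131, 132, 133, 131, 133]
192 [129, 131, 130, 131, 131, 131, 126, 116, 108, 103, 99, 96, 94, 96, 111, 123, 131, 131, 131, 131, 132, 132, 131, 132, 135]
193 [130, 131, 131, 131, 132, 127, 118, 107, 113, 107, 97, 97, 96, 95, 99, 114, 127, 132, 133, 132, 132, 131, 132, 133, 133]
194 [131, 130, 130, 131, 131, 125, 114, 107, 113, 108, 
[... 5340 characters left out ...]
51, 138, 103, 66, 64, 81, 91, 94, 91, 86, 86, 90, 94, 94, 90, 78]
234 [68, 69, 83, 115, 151, 169, 174, 162, 126, 79, 59, 77, 90, 94, 94, 91, 87, 88, 92, 94, 93, 86]
236 [101, 91, 88, 109, 143, 165, 174, 170, 147, 105, 64, 66, 81, 88, 89, 88, 82, 80, 80, 79, 77, 69]
238 [102, 90, 78, 82, 114, 151, 170, 174, 159, 119, 70, 48, 52, 56, 55, 52, 50, 48, 44, 46, 47, 50]
240 [92, 82, 79, 78, 94, 129, 158, 171, 165, 138, 100, 75, 72, 77, 83, 91, 102, 115, 123, 127, 132, 136]
242 [121, 116, 123, 130, 130, 131, 146, 166, 172, 168, 159, 157, 160, 161, 163, 164, 165, 168, 171, 172, 174, 174]
244 [168, 168, 170, 171, 170, 166, 167, 168, 169, 168, 163, 158, 156, 152, 149, 145, 138, 130, 129, 140, 154, 166]
```

```bash
python3 - <<'E'
from h import *
import pickle
f=pickle.load(open('f4.pkl','rb'))['wrist']
h=onz(f,276.7,196,51);t=onz(f,278,208.5,100);print(h.round(1),t.round(1))
d=h-t;a=np.radians(-4.8);x=np.array([np.cos(a),np.sin(a),0]);y=np.array([np.sin(a),-np.cos(a),0]);print('tool x,y mm',d@x,d@y)
E
```

```text
[470.8   0.8  51. ] [467.6  -0.5 100. ]
tool x,y mm 3.0789584593792427 -1.6068747388053481
```

Request:
step_arm:
  linear:
    - [0.0103,-0.0053,0.05]
    - [0.0103,-0.0053,0.1]
    - [0.0103,-0.0053,0.14]
    - [0.0103,-0.0053,0.14]
    - [0.0103,-0.0053,0.14]
    - [0.0103,-0.0053,0.14]
  turn: [0,0,0,0,0,0]

```text
time_s: 23.0
ee_pos: [475.0, 1.0, 208.7]
ee_rot: [-180.0, -0.1, -4.9]
force: [-0.6, -0.2, -1.1]
gripper_width: 24.1
gripper_force: 45.0
```

```bash
python3 - <<'E'
from h import *
s=env.state();print(s['time_s'],s['ee_pos'].round(2),s['force'].round(2))
f=grab('wrist');g=cv2.cvtColor(f['color'],cv2.COLOR_BGR2GRAY)
x,y=np.round(proj(f,[470.8,.8,51])).astype(int);print(x,y,'cols from',x-15)
for r in range(y-11,y+22): print(r,g[r,x-15:x+15].tolist())
E
```

```text
23.0 [474.96   1.01 208.67] [-0.58 -0.15 -1.09]
278 207 cols from 263
196 [131, 129, 130, 128, 131, 130, 129, 131, 130, 130, 129, 130, 131, 130, 129, 130, 131, 130, 131, 131, 132, 131, 132, 131, 130, 132, 132, 132, 133, 129]
197 [129, 132, 130, 129, 131, 130, 130, 130, 131, 131, 130, 131, 130, 131, 131, 130, 130, 131, 128, 131, 132, 130, 131, 132, 131, 130, 132, 131, 132, 129]
198 [131, 131, 130, 130, 130, 131, 129, 129, 131, 130, 130, 129, 130, 131, 130, 131, 131, 130, 130, 131, 130, 131, 132, 130, 132, 132, 132, 132, 132, 130]
199 [130, 130, 128, 130, 131, 130, 128, 130, 130, 131, 131, 129, 130, 131, 131, 130, 130, 130, 131, 131, 130, 131, 131, 131, 131, 132, 130, 132, 131, 128]
200 [129, 129, 130, 130, 131, 128, 130, 129, 129, 131, 130, 131, 130, 131, 130, 130, 130, 131, 131, 131, 130, 131, 130, 130, 130, 132, 132, 132, 131, 129]
201 [130, 129, 130, 130, 129, 129, 129, 130, 129, 129, 131, 129, 132, 126, 122, 123, 126, 130, 130, 131, 131, 131, 131, 130, 132, 130, 131, 132, 130, 131]
202 [130, 129, 130, 129, 129, 130, 129, 129, 130, 130, 130, 124, 110, 104, 102, 102, 101, 109, 123, 
[... 3300 characters left out ...]
, 106, 114, 119, 134, 176, 198, 198, 197, 198, 198, 197, 197, 199, 197, 198, 198]
225 [197, 197, 198, 197, 198, 198, 198, 198, 197, 198, 198, 197, 167, 104, 108, 104, 110, 132, 177, 197, 198, 198, 198, 197, 198, 197, 198, 197, 197, 197]
226 [198, 198, 197, 198, 197, 198, 197, 197, 197, 198, 196, 197, 167, 107, 107, 105, 100, 126, 178, 198, 197, 198, 198, 197, 198, 197, 197, 197, 198, 198]
227 [197, 197, 196, 197, 198, 196, 197, 196, 198, 197, 198, 198, 166, 107, 108, 105, 99, 110, 172, 198, 198, 197, 197, 198, 197, 197, 198, 198, 197, 197]
228 [197, 197, 196, 197, 197, 197, 198, 198, 198, 197, 197, 197, 167, 107, 110, 105, 101, 113, 171, 197, 197, 197, 198, 198, 196, 198, 197, 197, 197, 197]
```

```bash
python3 - <<'E'
from h import *
f=grab('wrist')
h=onz(f,277.7,206.7,51);t=onz(f,278,209.6,58.7);d=h-t;print(h.round(1),t.round(1))
a=np.radians(-4.8);x=np.array([np.cos(a),np.sin(a),0]);y=np.array([np.sin(a),-np.cos(a),0]);print('tool x,y mm',d@x,d@y)
E
```

```text
[471.4   0.5  51. ] [4.701e+02 3.000e-01 5.870e+01]
tool x,y mm 1.2642777600208739 -0.3296295581405709
```

Request:
step_arm:
  linear:
    - [0.004,-0.001,0]
    - [0.004,-0.001,0.015]
    - [0.004,-0.001,0.03]
    - [0.004,-0.001,0.045]
    - [0.004,-0.001,0.06]
    - [0.004,-0.001,0.06]
    - [0.004,-0.001,0.06]
  turn: [0,0,0,0,0,0,0]
  force: 55

```text
time_s: 23.98
ee_pos: [475.8, 1.2, 190.2]
ee_rot: [180.0, -0.0, -4.9]
force: [0.4, -0.2, -1.1]
gripper_width: 23.6
gripper_force: 55.0
```

Request:
step_arm:
  linear:
    - [0,0,0.005]
    - [0,0,0.01]
    - [0,0,0.01]
    - [0,0,0.01]
  turn: [0,0,0,0]

```text
time_s: 24.48
ee_pos: [475.9, 1.2, 187.3]
ee_rot: [180.0, -0.0, -4.9]
force: [-0.3, -0.6, 0.9]
gripper_width: 23.4
gripper_force: 55.0
```

Request:
step_arm:
  linear:
    - [0,0,0.005]
    - [0,0,0.01]
    - [0,0,0.01]
    - [0,0,0.01]
  turn: [0,0,0,0]

```text
time_s: 24.98
ee_pos: [475.8, 1.2, 184.2]
ee_rot: [180.0, -0.0, -4.9]
force: [0.2, 0.5, 2.7]
gripper_width: 23.3
gripper_force: 55.0
```

Request:
step_arm:
  linear:
    - [0,0,0.004]
    - [0,0,0.007]
    - [0,0,0.007]
    - [0,0,0.007]
  turn: [0,0,0,0]

```text
time_s: 25.48
ee_pos: [476.1, 1.2, 182.6]
ee_rot: [180.0, -0.1, -4.9]
force: [-1.4, 0.5, 5.6]
gripper_width: 23.5
gripper_force: 55.0
```

Request:
step_arm:
  linear:
    - [0,0,0.001]
    - [0,0,0.001]
    - [0,0,0.001]
    - [0,0,0.001]
    - [0,0,0.001]
    - [0,0,0.001]
    - [0,0,0.001]
    - [0,0,0.001]
  turn: [0,0,0,0,0,0,0,0]

```text
time_s: 26.48
ee_pos: [476.2, 1.2, 182.6]
ee_rot: [180.0, -0.1, -4.9]
force: [-1.6, 0.2, 9.2]
gripper_width: 23.6
gripper_force: 55.0
```

```bash
python3 - <<'E'
from h import *
s=env.state();print(s['time_s'],s['ee_pos'].round(1),s['force'].round(1),s['gripper_force'])
g=grab('side')['color'];p=cv2.imread('pics/p_side.png');d=cv2.absdiff(g,p).max(2)
print('bin diff',(d[295:365,265:350]>40).sum(),'knob/tin',(d[230:315,155:200]>40).sum(),'spool',(d[180:215,322:352]>40).sum(),'pan',(d[200:235,262:325]>40).sum())
if s['force'][2]>3: print(env.job_done())
E
```

```text
26.475 [476.2   1.2 182.6] [-1.6  0.2  9.2] 55.00129212043248
bin diff 0 knob/tin 312 spool 0 pan 68
the job is handed in; nothing more can be done
None
```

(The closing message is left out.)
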